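# Hold a plant tag holder in a one-hand bar clamp

## Robot

A 7-joint arm with a two-finger parallel gripper is mounted at the origin on the work surface. World frame = base frame: x ahead of the robot, y to its left, z up, the work surface at z = 0. Lengths are in mm, angles in rad, forces in N, time in s.
With the tool pointing down it reaches from about 400 to 900 mm from the base axis. Payload 5.5 kg.
Tool frame: the origin (TCP) lies between the finger pads; the fingertips stand arm.tip_reach ahead of it and the grasp point (between the pads) lies 8 mm behind it (arm.tip_reach is the distance from the TCP to the fingertips, in mm); x points along the fingers, y is the direction in which the jaws open and shut, and the axes are right-handed (so a half turn about x gives the same grasp; the last joint's range is limited). The gripper opens to 92 mm and grips with 3 to 60 N. Pads are 19 mm wide; open, the fingers measure 130 mm over their backs; the gripper's body (75 mm by 190 mm) begins 47 mm behind the grasp point.
Start: joints at [-0.852, 0.501, -0.427, 1.55, 0.221, 1.138, -0.21], TCP at [286.082, 583.658, 237.729] pointing down, gripper open.
Joint ranges: [-2.88, 2.88], [-0.31, 2.03], [-1.54, 1.56], [0.2, 2.42], [-1.41, 4.55], [0.19, 2.02], [-2.57, 2.57]. Speed limits (rad/s): [2.57, 2.57, 3.14, 3.14, 3.14, 3.14, 3.14].

## Interface

Orientations are given as a rotation vector (axis times angle).
In Python, from station import arm gives the robot as it stands.
- The arm moves only by the shell command python3 -m crank 'ROWS' [OPENING] [FORCE]. ROWS is JSON, a list of rows, each a list of 4 numbers: the shift along the world's x, y, z in cm, then the turn about the world's z in degrees. A call has 1 to 12 rows; each row shifts and turns the commanded pose from where the row before left it; what a row does not reach is not made up. A row lasts 1/8 s, in which the tool goes at most 62.5 mm and 10.7 degrees, less where a joint would pass 70% of its speed; a pose out of reach is approached as far as the arm can. A call with a gripper value outside its range is refused whole. OPENING is the opening, from 0 (shut) to 1 (fully open), set as the call begins (- or left out, the last holds). The fingers move at their own pace and stop on an object; FORCE is the grip in N (left out, the last holds). Time passes only in rows, so rows that do not move let the fingers close. It gives the time, the measured TCP pose, the force and the opening at its end, in the units of the state.
- arm.state(): the state, without advancing time (a new reading comes with each control period).
- arm.camera(name): name is "scene" or "top"; returns (picture, depth): 420x560x3 uint8, red, green, blue; 420x560 float32, mm along the optical axis (not along the pixel's ray), 0 where there is no reading.
- arm.camera_model(name): a dict with "camera_matrix" (3x3 intrinsics, pixels), "k1" (the pictures are not rectified: a ray, as slopes to the right and down, at radius r is drawn at 1 + k1 r^2 times it, then the intrinsics apply), "cam_to_world" (4x4, takes a point from camera to world coordinates). Camera axes: x right, y up, looking along -z (the intrinsics and any distortion apply to the point x, -y, -z); pixel columns grow to the right and rows downward; lengths in mm; the calibration is good to about 2 mm. A picture is of the moment at which its call begins. camera_model takes no time and is no camera call.
- arm.close_job(): hands the job in, once; it reports no verdict.
The state is a dict: "t": time; "qpos": joint angles; "qd": joint speeds; "joint_efforts": joint torques, N m; "eef_pos": TCP position; "eef_rot": TCP orientation; "wrist_force": force on the tool from outside, world axes, zero at the start; "wrist_torque": the same for the moment, N m; "grip_width": opening from 0.0 (shut) to 1.0 (fully open).
Only numpy, scipy, OpenCV 4.12 (cv2) and the standard library are available. Lean on these libraries where they do the work, as an engineer would, in place of code of your own. Each camera call takes 0.05 s, during which the arm holds its last target. There are 200 camera calls.

## Task

Stand the grey plant tag holder upright on the bed of the bench clamp, its long sides along the bar and one end up close to the fixed jaw, and let go of it. Then pump the clamp's trigger towards the handle post until the sprung pad of the moving jaw meets the holder, and finish still holding the trigger squeezed so that the pad is pressed in about 6 mm: a firm hold, never over 11 mm, which crushes the slots. Move the jaw only with the trigger, not by hand, and leave everything else on the bench where it is.

Things in the scene. Friction and masses are not known exactly. Their poses are not given: they have to be found in the camera images.
- holder_center (a point): Centre of the plant tag holder: a plain grey hard-silicone block, 50 mm long (its x) x 36 mm wide (its y) x 44 mm tall (its z), four dark slots across its top; about 100 g; loose, standing on the bench. The point lies half-way up (22 mm above its underside).
- holder: The same holder; its origin is the centre of its underside.
- clamp: One-hand bar clamp screwed to the bench, 330 mm long. Origin on the bench surface on its centre line; x runs along the bar from the trigger towards the fixed jaw, z up. In this frame (mm): base plate x -200 to 130, 58 wide, top (the bed) at z 12; fixed jaw a steel block, face at x 100 looking to -x, 40 wide, top at z 64; toothed bar on the centre line, z 28 to 47, rear end at x -192 with jaw at 0.
- bed (a point): Point on the bed's top where the middle of the holder's underside is when its end touches the fixed jaw (x 75, y 0, z 12 mm in the clamp's frame).
- jaw (a joint): Advance of the moving jaw towards the fixed jaw, m (0 to 0.072). At 0 its relaxed pad's face is at x 4 mm in the clamp's frame; at 0.046 it meets a holder that touches the fixed jaw. Moved by a pawl on the trigger that catches the bar's teeth (7 mm apart). Stays where left against up to about 1.6 N, so it backs off to a pad travel of about 2.5 mm if the trigger is released.
- pad (a joint): How far the sprung pad is pressed into the jaw, m (0 relaxed, 0.016 bottomed); spring 0.45 N per mm (about 3 N at 6 mm). Seen from above as the narrowing gap between pad and jaw plate.
- pad_front (a point): Centre of the front face, 36 mm above the bench, of the pad in front of the moving jaw: dark plate 10 mm thick, 36 mm wide, z 16 to 56 mm above the bench. The steel jaw plate behind it is 12 mm thick, its front face 26 mm behind the front of the relaxed pad, top at z 60 mm.
- trigger (a joint): Trigger travel towards the handle post (the clamp's +x), m: 0 released, 0.016 fully squeezed; spring-returned (3 N at rest, 4.6 N squeezed, plus the jaw's load). Each squeeze first loses up to 7 mm until the pawl catches a tooth, then carries the jaw along 1:1; a full pump usually advances the jaw 14 mm. Let it come fully back between pumps.
- post (a point): Middle of the front face (looking to the fixed jaw) of the handle post, 85 mm above the bench: a black upright fixed to the clamp, x -82 to -70 mm in the clamp's frame, 30 mm wide, top at z 112 mm. The trigger paddle stands behind it.
- trigger_back (a point): Middle of the rear face (the one to push), 85 mm above the bench, of the trigger's paddle: upright black plate 10 mm thick along the clamp's x, 30 mm wide, z 58 to 108 mm above the bench; released it spans x -118 to -108 mm in the clamp's frame. Over paddle and handle post it measures 48 mm released, 32 mm squeezed.
- pot: Bystander: terracotta pot, 86 mm wide, 75 mm tall; leave it alone. Origin under its centre.
- spool: Bystander: wooden spool, 60 mm wide, 56 mm tall; leave it alone. Origin under its centre.
- trowel: Bystander: steel trowel with a wooden grip, 330 mm long, lying flat; leave it alone. Origin under its centre.
- seed_tray: Bystander: green seed tray with cells, 200 x 280 x 55 mm; leave it alone. Origin under its centre.

How it is judged:
By the outcome, as a careful person would: the job done as asked, in the order asked, and still so for the second after the job is handed in, while the arm keeps its last pose, push and grip.
It also fails if it takes over 59 s, if anything falls off the work surface, if the arm or the gripper's body presses on something with over 40 N, if the wrist force passes 120 N, or if a joint passes its speed limit or range.

## Working session

There is one attempt and no reset: what is moved stays moved. The work goes in short steps, Python scripts to look and compute and a shell command to move; the robot and the scene stay as the last step left them, time stands still between calls to the robot, and variables do not carry over. Pictures are saved under pics/ and viewed, on a budget of 10 in all, crops included, one or two more only if the job needs it, and the job is handed in when it is done.

```bash
ls; mkdir -p pics; cat > h.py <<'E'
from station import arm
import numpy as np, cv2
def cam(name):
    p,d=arm.camera(name); return p,d,arm.camera_model(name)
def world(m,d,u,v,z=None):
    """pixel->world: by depth, or (z given) by intersection with the plane z"""
    K=np.array(m["camera_matrix"],float);T=np.array(m["cam_to_world"],float)
    u=np.atleast_1d(np.asarray(u,float));v=np.atleast_1d(np.asarray(v,float))
    xy=np.c_[(u-K[0,2])/K[0,0],(v-K[1,2])/K[1,1]]; s=xy.copy()
    for _ in range(10): s=xy/(1+m["k1"]*(s**2).sum(1))[:,None]
    r=np.c_[s[:,0],-s[:,1],-np.ones(len(s))]
    if z is None: return (r*d[v.astype(int),u.astype(int)][:,None])@T[:3,:3].T+T[:3,3]
    w=r@T[:3,:3].T; return T[:3,3]+w*((z-T[2,3])/w[:,2])[:,None]
def pix(m,P):
    K=np.array(m["camera_matrix"],float);T=np.array(m["cam_to_world"],float)
    c=(np.atleast_2d(P)-T[:3,3])@T[:3,:3]; s=np.c_[c[:,0],-c[:,1]]/-c[:,2:]
    s=s*(1+m["k1"]*(s**2).sum(1))[:,None]
    return s*[K[0,0],K[1,1]]+[K[0,2],K[1,2]]
def grid(m,d):
    v,u=np.mgrid[0:420,0:560]; P=world(m,d,u.ravel(),v.ravel()).reshape(420,560,3)
    P[d==0]=np.nan; return P
def save(n,p,s=1): cv2.imwrite("pics/"+n+".png",cv2.resize(p[...,::-1],None,fx=s,fy=s))
E
python3 - <<'E'
from h import *
for n in("top","scene"):
    p,d,m=cam(n); save(n+"0",p,1.4); np.savez(n+"0.npz",p=p,d=d); print(n,m)
print(arm.state(), arm.tip_reach)
E
```

```text
pics
top {'camera_matrix': array([[485.59104424,   0.        , 276.09934172],
       [  0.        , 485.59104424, 216.29195822],
       [  0.        ,   0.        ,   1.        ]]), 'k1': 0.015556446537817736, 'cam_to_world': array([[ 3.21971977e-03,  9.89103406e-01, -1.47187245e-01,
         3.72459771e+02],
       [-9.99898623e-01,  5.22585031e-03,  1.32451217e-02,
         2.16001881e+01],
       [ 1.38699735e-02,  1.47129678e-01,  9.89019960e-01,
         1.41016819e+03],
       [ 0.00000000e+00,  0.00000000e+00,  0.00000000e+00,
         1.00000000e+00]])}
scene {'camera_matrix': array([[415.2203273 ,   0.        , 283.75650756],
       [  0.        , 415.2203273 , 217.46207044],
       [  0.        ,   0.        ,   1.        ]]), 'k1': -0.12809644426047107, 'cam_to_world': array([[-5.56128489e-01, -5.18211199e-01,  6.49752458e-01,
         1.54870158e+03],
       [ 8.30871978e-01, -3.64831934e-01,  4.20177839e-01,
         6.49734454e+02],
       [ 1.93095842e-02,  7.73533976e-01,  6.33460597e-01,
         1.02511837e+03],
       [ 0.00000000e+00,  0.00000000e+00,  0.00000000e+00,
         1.00000000e+00]])}
{'t': 0.1, 'qpos': array([-0.85178465,  0.50173923, -0.42682531,  1.55133896,  0.2207986 ,
        1.13827867, -0.21030498]), 'qd': array([-6.26686611e-04, -3.04711012e-03, -2.88327545e-03, -3.22747151e-03,
       -6.52359942e-04,  3.64419525e-05,  2.11013587e-04]), 'joint_efforts': array([-1.05939931e-02, -5.67866814e+01, -5.83832234e+00, -2.79915297e+01,
       -6.91002840e-02,  2.40291248e-02,  8.10068258e-06]), 'eef_pos': array([285.88374153, 583.08592989, 236.79563073]), 'eef_rot': array([ 0.35610519,  1.54154779, -0.35871388]), 'wrist_force': array([-0.21531123,  0.6339071 ,  0.04778981]), 'wrist_torque': array([-0.01228351, -0.01457598, -0.01248798]), 'grip_width': 1.0016706399076802} 11.0
```

View pics/top0.png

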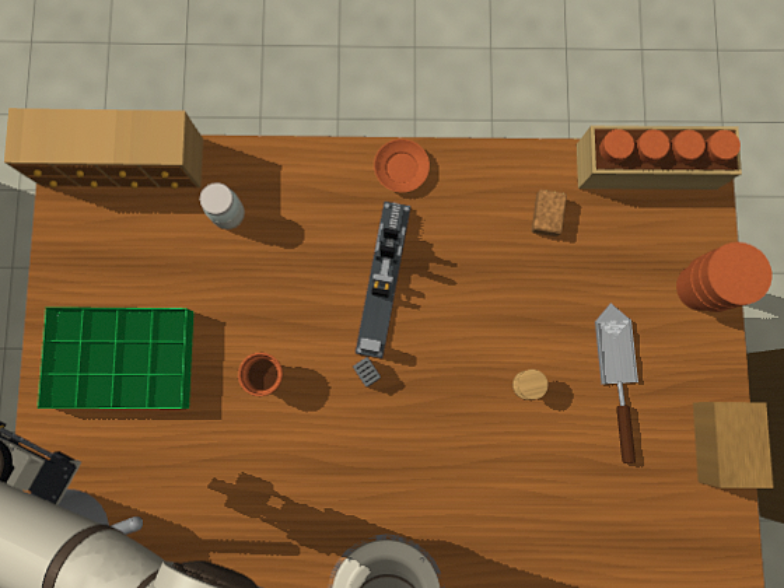

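View pics/scene0.png

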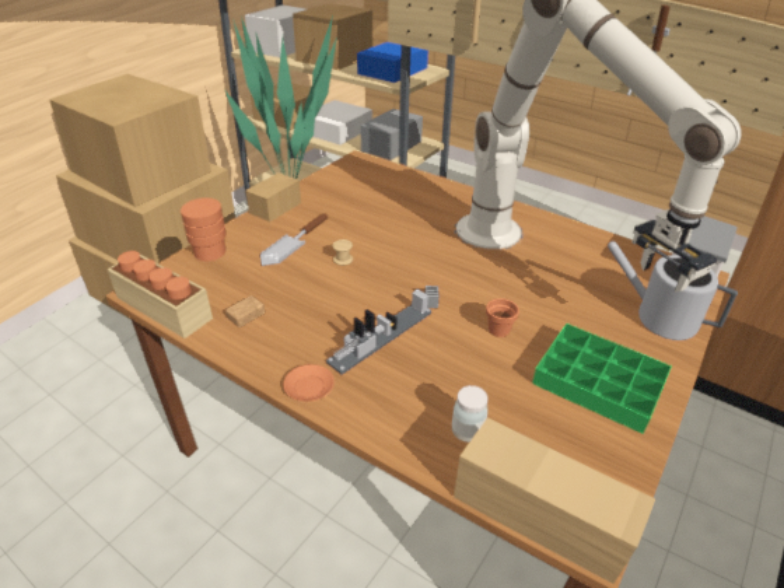

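Top view: the clamp runs from about (397,205), the trigger end, to (370,350), the fixed jaw. The holder is at (367,373), rotated, just beyond the fixed jaw. Next I'll measure both.

```bash
python3 - <<'E'
from h import *
f=np.load("top0.npz"); p,d=f["p"],f["d"]; m=arm.camera_model("top"); P=grid(m,d)
u0,v0,u1,v1=235,138,310,282
save("crop",cv2.resize(p[v0:v1,u0:u1],None,fx=4,fy=4,interpolation=cv2.INTER_NEAREST))
Z=P[...,2]; X=P[...,0];Y=P[...,1]
print("table z",np.nanmedian(Z[300:330,250:350]))
def rect(mask,name):
    n,l,s,c=cv2.connectedComponentsWithStats(mask.astype(np.uint8))
    if n<2: return
    i=1+np.argmax(s[1:,4]); k=l==i
    r=cv2.minAreaRect(np.c_[X[k],Y[k]].astype(np.float32)); print(name,k.sum(),"centre",np.round(r[0],1),"size",np.round(r[1],1),"ang",round(r[2],2),"z",np.median(Z[k]).round(1),"mean",X[k].mean().round(1),Y[k].mean().round(1))
W=np.zeros_like(Z,bool); W[v0:v1,u0:u1]=1
H=W.copy(); H[:255]=0
rect(H&(Z>36)&(Z<50),"holder")
rect(H&(Z>25)&(Z<60),"holder2")
J=W.copy(); J[255:]=0; J[:238]=0
rect(J&(Z>56)&(Z<70),"fixedjaw")
C=W.copy(); C[257:]=0
rect(C&(Z>5)&(Z<130),"clamp all")
rect(C&(Z>8)&(Z<16),"bed")
rect(C&(Z>105)&(Z<120),"post")
rect(C&(Z>100)&(Z<110),"trig")
# rough heights along
for v in range(140,260,4): print(v,np.round(Z[v,255:292:3]).tolist())
E
```

```text
table z 0.007356933520895836
holder 222 centre [436.9  42.7] size [49.9 35.8] ang 34.24 z 44.2 mean 436.6 42.8
holder2 232 centre [436.9  42.7] size [49.8 35.9] ang 34.0 z 44.3 mean 436.6 42.5
fixedjaw 111 centre [489.5  35.8] size [39.2 22.2] ang 80.28 z 64.0 mean 489.1 36.1
clamp all 2201 centre [628.7  12.2] size [ 66.1 339.1] ang 79.47 z 14.5 mean 625.9 10.7
bed 844 centre [578.2  19.8] size [ 60.5 218.8] ang 78.72 z 12.1 mean 569.0 21.1
post 46 centre [673.    2.2] size [28.6 12. ] ang 79.58 z 110.9 mean 672.7 2.3
trig 37 centre [708.8  -3.5] size [28.6 10.8] ang 81.66 z 106.4 mean 709.0 -3.7
140 [-5.0, 1.0, -4.0, -5.0, -2.0, 1.0, 6.0, -2.0, 8.0, -1.0, -1.0, -1.0, -2.0]
144 [-3.0, 1.0, 5.0, -3.0, -1.0, -1.0, 2.0, 16.0, -4.0, 1.0, -0.0, -4.0, -2.0]
148 [1.0, -1.0, -4.0, -3.0, -4.0, -2.0, -3.0, 12.0, 13.0, 48.0, 49.0, 11.0, 16.0]
152 [6.0, -1.0, 2.0, -1.0, 3.0, 1.0, 10.0, 12.0, 8.0, 39.0, 11.0, 11.0, 18.0]
156 [-3.0, 0.0, -1.0, -1.0, -4.0, -2.0, 11.0, 13.0, 15.0, 39.0, 10.0, 8.0, 14.0]
160 [-5.0, -3.0, 2.0, -3.0, 1.0, 0.0, 51.0, 12.0, 45.0, 48.0, 11.0, 15.0, 18.0]
164 [-4.0, 5.0, 
[... 1185 characters left out ...]
24 [-4.0, 2.0, 13.0, 9.0, 14.0, 12.0, 8.0, 8.0, 9.0, -0.0, -4.0, -1.0, -0.0]
228 [1.0, -3.0, 6.0, 3.0, 13.0, 11.0, 14.0, 14.0, -1.0, -4.0, -3.0, -4.0, 3.0]
232 [3.0, 17.0, 14.0, 13.0, 7.0, 13.0, 16.0, 12.0, 1.0, -3.0, 2.0, 3.0, -1.0]
236 [-3.0, 10.0, 15.0, 13.0, 11.0, 17.0, 15.0, 12.0, 6.0, 0.0, 1.0, 2.0, 0.0]
240 [2.0, 9.0, 12.0, 8.0, 14.0, 10.0, 14.0, 14.0, 1.0, 2.0, 2.0, -3.0, -0.0]
244 [-1.0, 63.0, 61.0, 66.0, 59.0, 67.0, 15.0, 3.0, 1.0, 4.0, 1.0, 1.0, 8.0]
248 [15.0, 63.0, 65.0, 64.0, 66.0, 66.0, 15.0, 1.0, 4.0, -1.0, -1.0, -2.0, -9.0]
252 [11.0, 10.0, 12.0, 15.0, 14.0, 27.0, 12.0, 2.0, 1.0, -4.0, -6.0, -2.0, 0.0]
256 [3.0, 0.0, 43.0, 2.0, -0.0, -1.0, 1.0, 5.0, 0.0, -2.0, 1.0, 0.0, 2.0]
```

View pics/crop.png

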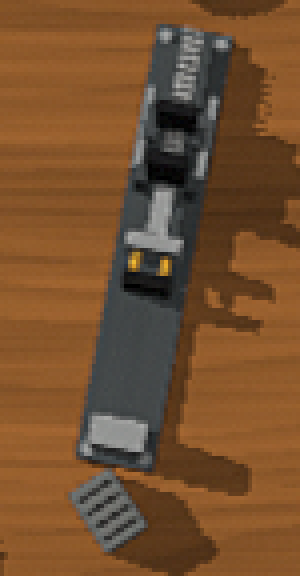

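```bash
python3 - <<'E'
from h import *
from scipy.spatial.transform import Rotation as R
s=arm.state(); M=R.from_rotvec(s["eef_rot"]).as_matrix()
print(M.round(3),"y yaw",np.degrees(np.arctan2(M[1,1],M[0,1])))
o=np.array([598.4,15.9]);a=np.radians(169.6);ex=np.array([np.cos(a),np.sin(a)])
for n,x in dict(bed=75,trigback=-118,post=-70,rear=-200,front=130).items(): print(n,o+x*ex)
# predicted corner check in top image
m=arm.camera_model("top"); print(pix(m,[[*(o+x*ex),z] for x,z in((111,64),(-76,112),(-113,108),(75,12))]))
E
```

```text
[[-0.001  0.44   0.898]
 [-0.002  0.898 -0.44 ]
 [-1.    -0.002 -0.   ]] y yaw 63.88718920201378
bed [524.63213969  29.43893589]
trigback [714.46143356  -5.40125914]
post [667.25000296   3.26365983]
rear [795.11429416 -20.20382905]
front [470.53570879  39.36748888]
[[264.3470762  246.00270679]
 [276.9695028  177.42609195]
 [279.41037468 164.85503737]
 [266.85781837 235.35414331]]
```

```bash
python3 -m crank '[[1.37,-4.91,-0.3,5.5],[1.37,-4.91,-0.3,5.5],[1.37,-4.91,-0.3,5.5],[1.37,-4.91,-0.3,5.5],[1.37,-4.91,-0.3,5.5],[1.37,-4.91,-0.3,5.5],[1.37,-4.91,-0.3,5.5],[1.37,-4.91,-0.3,5.5],[1.37,-4.91,-0.3,5.5],[1.37,-4.91,-0.3,5.5],[1.37,-4.91,-0.3,5.3],[0,0,0,0]]' 1 20
cat > s.py <<'E'
from h import *
from scipy.spatial.transform import Rotation as R
s=arm.state(); M=R.from_rotvec(s["eef_rot"]).as_matrix(); p=s["eef_pos"]
o=np.array([598.4,15.9]);a=np.radians(169.6);ex=np.array([np.cos(a),np.sin(a)]);ey=np.array([-ex[1],ex[0]])
print("t",round(s["t"],2),"pos",p.round(1),"yaw",round(np.degrees(np.arctan2(M[1,1],M[0,1])),1),"clamp xy",((p[:2]-o)@ex).round(1),((p[:2]-o)@ey).round(1),"F",s["wrist_force"].round(2),"Fclamp",(s["wrist_force"][:2]@ex).round(2),"grip",round(s["grip_width"],3),"q",s["qpos"].round(2),"tilt",M[2,0].round(4))
E
python3 s.py
```

```text
t: 1.6
eef_pos: [437.0, 39.3, 204.2]
eef_rot: [-0.463, 1.522, 0.461]
wrist_force: [-1.1, 1.2, -0.1]
grip_width: 0.999
t 1.6 pos [437.   39.3 204.2] yaw 123.8 clamp xy 162.9 6.1 F [-1.07  1.16 -0.09] Fclamp 1.26 grip 0.999 q [ 0.15  0.15 -0.32  2.09  0.06  0.91  1.95] tilt -1.0
```

```bash
python3 -m crank '[[0,-0.05,-3.5,0],[0,0,-3.5,0],[0,0,-3.5,0],[0,0,-1.5,0],[0,0,0,0],[0,0,0,0]]'; python3 s.py
```

```text
t: 2.35
eef_pos: [437.7, 43.5, 85.7]
eef_rot: [-0.468, 1.518, 0.467]
wrist_force: [1.0, 0.5, -0.1]
grip_width: 0.999
t 2.35 pos [437.7  43.5  85.7] yaw 124.2 clamp xy 163.0 1.9 F [ 0.96  0.55 -0.08] Fclamp -0.84 grip 0.999 q [ 0.09  0.35 -0.29  2.18  0.17  0.62  1.85] tilt -1.0
```

```bash
python3 -m crank '[[-0.45,-0.35,0,0],[0,0,-1.5,0],[0,0,-1.5,0],[0,0,-1.5,0],[0,0,-1.3,0],[0,0,0,0],[0,0,0,0]]' 0.65; python3 s.py; python3 -m crank '[[0,0,0,0],[0,0,0,0],[0,0,0,0],[0,0,0,0]]' 0.3 20; python3 s.py
```

```text
t: 3.22
eef_pos: [432.3, 39.7, 26.6]
eef_rot: [-0.467, 1.52, 0.468]
wrist_force: [0.6, -0.3, 0.4]
grip_width: 0.65
t 3.23 pos [432.3  39.7  26.6] yaw 124.2 clamp xy 167.7 6.6 F [ 0.57 -0.28  0.44] Fclamp -0.61 grip 0.65 q [ 0.06  0.47 -0.24  2.21  0.24  0.48  1.8 ] tilt -1.0
t: 3.72
eef_pos: [432.6, 39.5, 27.0]
eef_rot: [-0.467, 1.519, 0.467]
wrist_force: [-0.5, 0.4, 3.7]
grip_width: 0.39
t 3.73 pos [432.6  39.5  27. ] yaw 124.2 clamp xy 167.4 6.7 F [-0.51  0.4   3.68] Fclamp 0.57 grip 0.39 q [ 0.06  0.47 -0.24  2.21  0.24  0.48  1.8 ] tilt -1.0
```

```bash
python3 -m crank '[[0,0,2,0],[0,0,3.5,0],[0,0,3.5,0],[1.47,-0.16,0,-7.5],[1.47,-0.16,0,-7.5],[1.47,-0.16,0,-7.5],[1.47,-0.16,0,-7.5],[1.47,-0.16,0,-7.3],[1.47,-0.16,0,-7.3],[0,0,0,0],[0,0,0,0],[0,0,0,0]]'; python3 s.py
python3 - <<'E'
from h import *
f,d,m=cam("top"); np.savez("t1.npz",p=f,d=d)
p,ds,ms=cam("scene"); u,v=pix(ms,[[525,30,60]])[0].astype(int); save("s1",p[v-75:v+75,u-95:u+95],4)
E
```

```text
t: 5.22
eef_pos: [519.6, 30.0, 116.6]
eef_rot: [0.141, 1.567, -0.142]
wrist_force: [-0.3, 0.5, 0.2]
grip_width: 0.388
t 5.22 pos [519.6  30.  116.6] yaw 79.7 clamp xy 80.1 0.4 F [-0.28  0.45  0.24] Fclamp 0.36 grip 0.388 q [ 0.    0.41 -0.13  1.98  0.08  0.76  1.21] tilt -1.0
```

View pics/s1.png

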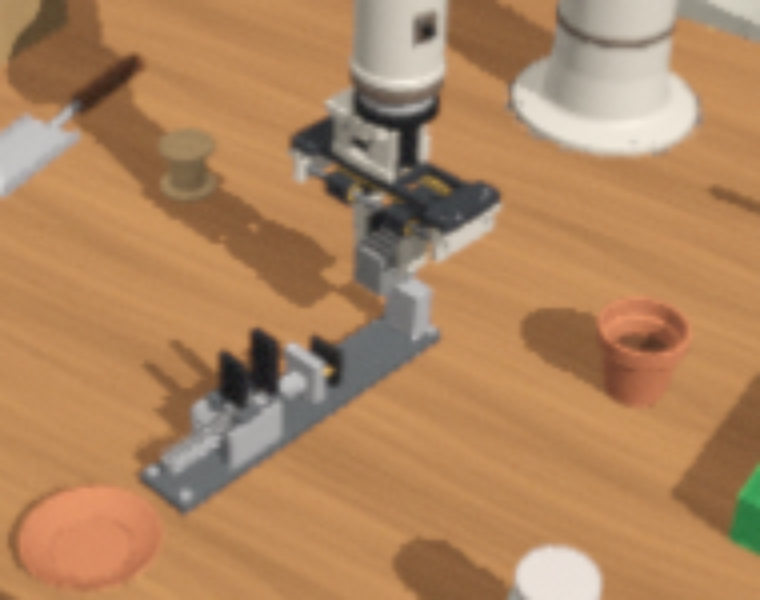

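The holder is held upright at about (390,262) in the crop, clear above the bed. I'll lower it now.

```bash
python3 -m crank '[[0.15,0,0,0],[0,0,-1.5,0],[0,0,-2,0],[0,0,-2,0],[0,0,-1.2,0],[0,0,0,0],[0,0,0,0],[0,0,0,0]]'; python3 s.py
```

```text
t: 6.32
eef_pos: [522.5, 30.0, 50.4]
eef_rot: [0.143, 1.565, -0.142]
wrist_force: [0.7, -0.4, -1.1]
grip_width: 0.392
t 6.33 pos [522.5  30.   50.4] yaw 79.6 clamp xy 77.2 -0.2 F [ 0.67 -0.42 -1.11] Fclamp -0.74 grip 0.392 q [-0.01  0.52 -0.12  2.    0.1   0.62  1.19] tilt -1.0
```

```bash
python3 -m crank '[[-0.12,0.02,-0.5,0],[0,0,-0.5,0],[0,0,-0.1,0],[0,0,0,0],[0,0,0,0]]'; python3 s.py;  python3 -m crank '[[0,0,-0.1,0],[0,0,0,0],[0,0,0,0]]'; python3 s.py
```

```text
t: 6.95
eef_pos: [520.7, 30.2, 39.1]
eef_rot: [0.143, 1.566, -0.143]
wrist_force: [-1.5, -0.2, 5.5]
grip_width: 0.394
t 6.95 pos [520.7  30.2  39.1] yaw 79.6 clamp xy 79.0 -0.0 F [-1.52 -0.21  5.54] Fclamp 1.45 grip 0.394 q [-0.02  0.54 -0.11  2.01  0.1   0.6   1.19] tilt -1.0
t: 7.32
eef_pos: [520.7, 30.2, 39.0]
eef_rot: [0.143, 1.566, -0.143]
wrist_force: [-5.4, -0.6, 16.1]
grip_width: 0.392
t 7.33 pos [520.7  30.2  39. ] yaw 79.6 clamp xy 79.0 -0.0 F [-5.36 -0.64 16.1 ] Fclamp 5.16 grip 0.392 q [-0.02  0.54 -0.11  2.01  0.1   0.6   1.19] tilt -1.0
```

```bash
python3 -m crank '[[0,0,0.12,0],[0,0,0,0],[0,0,0,0],[0,0,0,0]]' 0.55; python3 -m crank '[[0,0,1,0],[0,0,3,0],[0,0,4,0],[0,0,4,0],[2.5,-0.45,0,0],[4,-0.74,0,0],[4,-0.74,0,0],[4,-0.74,0,0],[4,-0.74,0,0],[3.5,-0.64,0,0],[0,0,0,0],[0,0,0,0]]'; python3 s.py; python3 - <<'E'
from h import *
o=np.array([598.4,15.9]);a=np.radians(169.6);ex=np.array([np.cos(a),np.sin(a)]);ey=np.array([-ex[1],ex[0]])
p,d,m=cam("top"); np.savez("t2.npz",p=p,d=d); P=grid(m,d)
q=(P[...,:2]-o); cx=q@ex;cy=q@ey;Z=P[...,2]
k=(cx>30)&(cx<98)&(abs(cy)<40)&(Z>35)&(Z<62)
r=cv2.minAreaRect(np.c_[cx[k],cy[k]].astype(np.float32)); print(k.sum(),r,np.median(Z[k]))
save("t2",cv2.resize(p[130:270,225:320],None,fx=4,fy=4,interpolation=cv2.INTER_CUBIC))
E
```

```text
t: 7.82
eef_pos: [520.6, 30.2, 38.7]
eef_rot: [0.143, 1.567, -0.143]
wrist_force: [-0.3, -0.3, -0.1]
grip_width: 0.552
t: 9.32
eef_pos: [739.9, -10.0, 158.8]
eef_rot: [0.143, 1.567, -0.142]
wrist_force: [-1.0, 0.6, -0.4]
grip_width: 0.552
t 9.32 pos [739.9 -10.  158.8] yaw 79.6 clamp xy -143.9 -0.0 F [-1.03  0.64 -0.4 ] Fclamp 1.13 grip 0.552 q [ 0.04  0.7  -0.1   1.36  0.07  1.08  1.32] tilt -1.0
218 ((73.743896484375, -0.9572296142578125), (48.179283142089844, 35.74357986450195), 0.16649195551872253) 55.49127349730975
```

View pics/t2.png

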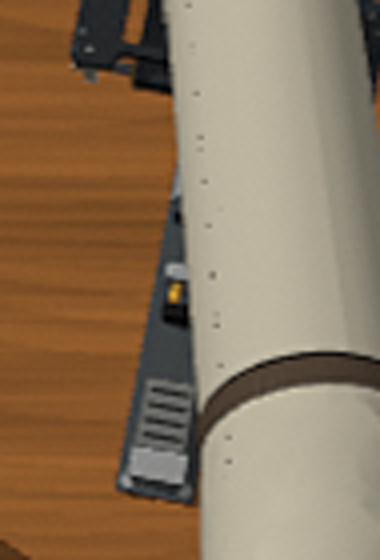

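Top view: the holder sits at (163,415) in line with the bar and just short of the fixed-jaw block at (158,465). The measured centre is x 73.7, with the top at 55.5, as expected. I'll go down behind the trigger with the fingers shut.

```bash
python3 -m crank '[[0,0,-2,0],[0,0,-2,0],[0,0,-2,0],[0,0,-1.6,0],[0,0,0,0],[0,0,0,0],[0,0,0,0]]' 0 20; python3 s.py; python3 -m crank '[[-0.5,0.09,0,0],[-0.4,0.07,0,0],[-0.2,0.04,0,0],[0,0,0,0],[0,0,0,0]]'; python3 s.py
```

```text
t: 10.25
eef_pos: [741.7, -10.4, 84.1]
eef_rot: [0.143, 1.564, -0.143]
wrist_force: [-0.2, -0.2, 0.2]
grip_width: 0.007
t 10.25 pos [741.7 -10.4  84.1] yaw 79.6 clamp xy -145.6 -0.0 F [-0.18 -0.17  0.23] Fclamp 0.14 grip 0.007 q [ 0.04  0.78 -0.1   1.4   0.08  0.96  1.31] tilt -1.0
t: 10.88
eef_pos: [729.9, -8.4, 83.0]
eef_rot: [0.143, 1.566, -0.143]
wrist_force: [0.0, 0.1, -0.4]
grip_width: 0.002
t 10.88 pos [729.9  -8.4  83. ] yaw 79.6 clamp xy -133.7 0.2 F [ 0.01  0.07 -0.36] Fclamp 0.01 grip 0.002 q [ 0.04  0.76 -0.1   1.44  0.08  0.95  1.31] tilt -1.0
```

```bash
python3 -m crank '[[-0.3,0.05,0,0],[-0.1,0.02,0,0],[0,0,0,0],[0,0,0,0]]'>/dev/null; python3 s.py; for i in 1 2 3; do python3 -m crank '[[-0.1,0.02,0,0],[0,0,0,0]]' >/dev/null; python3 s.py; done
```

```text
t 11.38 pos [726.   -7.7  83. ] yaw 79.6 clamp xy -129.7 0.2 F [ 0.58  0.21 -0.27] Fclamp -0.54 grip 0.004 q [ 0.04  0.76 -0.1   1.45  0.08  0.94  1.3 ] tilt -1.0
t 11.62 pos [725.1  -7.6  83. ] yaw 79.6 clamp xy -128.9 0.2 F [ 3.22 -0.88 -1.76] Fclamp -3.33 grip 0.007 q [ 0.04  0.76 -0.1   1.45  0.08  0.94  1.3 ] tilt -1.0
t 11.88 pos [723.8  -7.3  83. ] yaw 79.6 clamp xy -127.6 0.2 F [ 3.06 -0.87 -2.07] Fclamp -3.17 grip 0.007 q [ 0.04  0.75 -0.1   1.45  0.08  0.94  1.3 ] tilt -1.0
t 12.12 pos [723.1  -7.2  83. ] yaw 79.6 clamp xy -126.8 0.2 F [ 5.04 -1.19 -3.95] Fclamp -5.18 grip 0.005 q [ 0.04  0.75 -0.1   1.46  0.08  0.94  1.3 ] tilt -1.0
```

```bash
for i in 1 2 3; do python3 -m crank '[[-0.2,0.035,0,0],[-0.2,0.035,0,0],[0,0,0,0]]' >/dev/null; python3 s.py; done
```

```text
t 12.5 pos [719.2  -6.5  83. ] yaw 79.6 clamp xy -122.8 0.2 F [ 4.95 -1.28 -3.6 ] Fclamp -5.1 grip 0.004 q [ 0.04  0.75 -0.1   1.47  0.09  0.93  1.3 ] tilt -1.0
t 12.88 pos [715.3  -5.8  83.1] yaw 79.6 clamp xy -118.9 0.2 F [ 5.24 -1.36 -3.13] Fclamp -5.4 grip 0.001 q [ 0.04  0.74 -0.1   1.48  0.09  0.92  1.3 ] tilt -1.0
t 13.25 pos [711.5  -5.1  83.1] yaw 79.6 clamp xy -115.0 0.2 F [ 6.23 -1.25 -3.71] Fclamp -6.35 grip 0.006 q [ 0.04  0.73 -0.1   1.49  0.09  0.92  1.3 ] tilt -1.0
```

```bash
for i in 1 2 3; do python3 -m crank '[[-0.1,0.02,0,0],[0,0,0,0]]' >/dev/null; python3 s.py; done
```

```text
t 13.5 pos [710.6  -4.9  83.1] yaw 79.6 clamp xy -114.1 0.2 F [ 6.52 -1.29 -3.71] Fclamp -6.65 grip 0.005 q [ 0.04  0.73 -0.1   1.5   0.09  0.92  1.3 ] tilt -1.0
t 13.75 pos [710.2  -4.9  83.1] yaw 79.6 clamp xy -113.7 0.2 F [ 7.8  -0.99 -4.87] Fclamp -7.85 grip 0.008 q [ 0.04  0.73 -0.1   1.5   0.09  0.91  1.3 ] tilt -1.0
t 14.0 pos [710.2  -4.9  83.1] yaw 79.6 clamp xy -113.7 0.3 F [10.56 -1.79 -7.83] Fclamp -10.71 grip 0.003 q [ 0.04  0.73 -0.1   1.5   0.09  0.91  1.3 ] tilt -1.0
```

```bash
python3 -m crank '[[0.5,-0.09,0,0],[0.5,-0.09,0,0],[0.5,-0.09,0,0],[0.5,-0.09,0,0],[0.1,-0.02,0,0],[0,0,0,0],[0,0,0,0]]' >/dev/null; python3 s.py; python3 -m crank '[[-0.4,0.07,0,0],[-0.4,0.07,0,0],[-0.3,0.055,0,0],[-0.3,0.055,0,0],[-0.3,0.055,0,0],[-0.2,0.035,0,0],[0,0,0,0],[0,0,0,0]]'>/dev/null;python3 s.py
```

```text
t 14.88 pos [728.4  -7.9  82.7] yaw 79.6 clamp xy -132.1 -0.1 F [-0.53  0.21 -0.74] Fclamp 0.56 grip 0.008 q [ 0.04  0.76 -0.1   1.44  0.08  0.94  1.31] tilt -1.0
t 15.88 pos [711.2  -5.   83.1] yaw 79.6 clamp xy -114.7 0.2 F [ 6.57 -0.46 -4.45] Fclamp -6.55 grip 0.006 q [ 0.04  0.73 -0.1   1.5   0.09  0.91  1.3 ] tilt -1.0
```

```bash
python3 -m crank '[[-0.15,0.03,0,0],[-0.05,0,0,0],[0,0,0,0]]'; python3 s.py;  python3 -m crank '[[0.5,-0.09,0,0],[0.5,-0.09,0,0],[0.5,-0.09,0,0],[0.5,-0.09,0,0],[0,0,0,0],[0,0,0,0],[0,0,0,0]]' >/dev/null; python3 s.py
python3 - <<'E'
from h import *
p,d,m=cam("top"); save("t3",cv2.resize(p[130:270,225:320],None,fx=4,fy=4,interpolation=cv2.INTER_CUBIC))
p2,d2,m2=cam("scene"); u,v=pix(m2,[[570,20,40]])[0].astype(int); save("s3",p2[v-60:v+60,u-80:u+80],5)
E
```

```text
t: 16.25
eef_pos: [710.2, -4.8, 83.2]
eef_rot: [0.143, 1.56, -0.142]
wrist_force: [8.5, -0.9, -7.2]
grip_width: 0.005
t 16.25 pos [710.2  -4.8  83.2] yaw 79.6 clamp xy -113.7 0.2 F [ 8.54 -0.87 -7.19] Fclamp -8.56 grip 0.005 q [ 0.04  0.73 -0.1   1.5   0.09  0.91  1.3 ] tilt -1.0
t 17.12 pos [727.4  -7.9  82.8] yaw 79.6 clamp xy -131.2 0.2 F [-0.44 -0.02  0.68] Fclamp 0.43 grip 0.012 q [ 0.04  0.76 -0.1   1.44  0.08  0.94  1.3 ] tilt -1.0
```

View pics/s3.png

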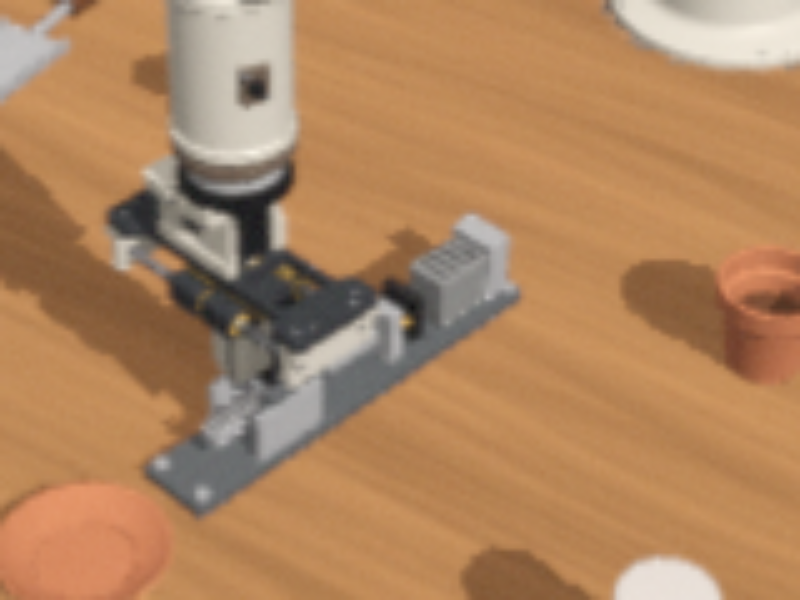

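The scene crop shows the pad at (405,300) closer to the holder (450,280) than two pumps from 0 would put it. I'll measure the jaw position from depth, before and now.

```bash
cat > jaw.py <<'E'
from h import *
o=np.array([598.4,15.9]);a=np.radians(169.6);ex=np.array([np.cos(a),np.sin(a)]);ey=np.array([-ex[1],ex[0]])
def rep(name,d,tag):
    m=arm.camera_model(name); P=grid(m,d); q=P[...,:2]-o; cx=q@ex; cy=q@ey; Z=P[...,2]
    k=(abs(cy)<22)&(abs(cy)>(7 if name=="top" else 0))&(cx>-60)&(cx<125)&(Z>51)&(Z<68)
    h,e=np.histogram(cx[k],bins=np.arange(-60,126,3)); print(tag,name,{int(e[i]):int(h[i]) for i in range(len(h)) if h[i]})
if __name__=="__main__":
    for n in("top","scene"):
        rep(n,np.load(n+"0.npz")["d"],"start"); p,d,m=cam(n); np.savez(n+"n.npz",p=p,d=d); rep(n,d,"now")
E
python3 jaw.py
```

```text
start top {-36: 1, -33: 8, -30: 11, -27: 9, -24: 11, -21: 2, -6: 3, -3: 7, 0: 7, 3: 6, 99: 6, 102: 8, 105: 9, 108: 8, 111: 8, 114: 9, 117: 11, 120: 7}
now top {-6: 6, -3: 5, 0: 5, 3: 6, 6: 1, 21: 2, 24: 6, 27: 4, 30: 2, 48: 3, 51: 7, 54: 5, 57: 6, 60: 8, 63: 9, 66: 9, 69: 8, 72: 7, 75: 8, 78: 8, 81: 7, 84: 7, 87: 8, 90: 6, 93: 10, 96: 8, 99: 8, 102: 8, 105: 9, 108: 9, 111: 9, 114: 9, 117: 10, 120: 9}
start scene {-39: 5, -36: 9, -33: 12, -30: 8, -27: 8, -21: 1, -12: 1, -9: 7, -6: 6, -3: 5, 0: 3, 3: 1, 96: 14, 99: 18, 102: 4, 105: 7, 108: 6, 111: 8, 114: 8, 117: 4, 120: 1}
now scene {-12: 1, -9: 1, -6: 6, -3: 5, 0: 3, 3: 3, 18: 8, 21: 6, 24: 7, 27: 3, 30: 1, 33: 1, 45: 3, 48: 10, 51: 6, 54: 4, 57: 5, 60: 6, 63: 6, 66: 4, 69: 5, 72: 6, 75: 5, 78: 6, 81: 4, 84: 6, 87: 2, 90: 3, 93: 7, 96: 13, 99: 11, 102: 10, 105: 5, 108: 5, 111: 9, 114: 4, 117: 5, 120: 3}
```

Jaw is at about 28 mm with the pad front near x 32 and the holder's near face at about 48.7, which matches two pumps. I'll do pump 3 in full and come fully back.

```bash
python3 -m crank '[[-0.4,0.07,0,0],[-0.4,0.07,0,0],[-0.3,0.055,0,0],[-0.3,0.055,0,0],[-0.3,0.055,0,0],[-0.15,0.02,0,0],[0,0,0,0],[-0.1,0.02,0,0],[0,0,0,0],[0,0,0,0]]'>/dev/null;python3 s.py;  python3 -m crank '[[0.5,-0.09,0,0],[0.5,-0.09,0,0],[0.5,-0.09,0,0],[0.4,-0.07,0,0],[0,0,0,0],[0,0,0,0],[0,0,0,0]]' >/dev/null; python3 s.py; python3 jaw.py | grep now
```

```text
t 18.57 pos [710.2  -4.9  83.2] yaw 79.6 clamp xy -113.7 0.3 F [ 6.09 -0.07 -4.45] Fclamp -6.0 grip 0.007 q [ 0.04  0.73 -0.1   1.5   0.09  0.91  1.3 ] tilt -1.0
t 19.45 pos [726.9  -7.8  82.8] yaw 79.6 clamp xy -130.6 0.2 F [ 0.01  1.13 -0.06] Fclamp 0.19 grip 0.005 q [ 0.04  0.76 -0.1   1.44  0.08  0.94  1.3 ] tilt -1.0
now top {6: 1, 9: 5, 12: 5, 15: 5, 18: 5, 36: 5, 39: 6, 42: 7, 45: 3, 48: 2, 51: 8, 54: 7, 57: 8, 60: 6, 63: 11, 66: 6, 69: 7, 72: 7, 75: 6, 78: 9, 81: 8, 84: 9, 87: 7, 90: 9, 93: 7, 96: 8, 99: 7, 102: 9, 105: 9, 108: 10, 111: 9, 114: 11, 117: 9, 120: 7}
now scene {3: 5, 6: 8, 9: 7, 12: 6, 15: 4, 18: 3, 27: 1, 30: 2, 33: 9, 36: 5, 39: 3, 42: 3, 45: 2, 48: 11, 51: 5, 54: 6, 57: 5, 60: 4, 63: 6, 66: 7, 69: 5, 72: 6, 75: 5, 78: 7, 81: 4, 84: 2, 87: 8, 90: 7, 93: 3, 96: 13, 99: 10, 102: 9, 105: 7, 108: 6, 111: 3, 114: 8, 117: 6, 120: 2}
```

```bash
python3 -m crank '[[-0.3,0.055,0,0],[-0.3,0.055,0,0],[-0.1,0.02,0,0],[0,0,0,0],[0,0,0,0]]'>/dev/null;python3 s.py;  for i in 1 2 3 4 5; do python3 -m crank '[[-0.1,0.018,0,0],[0,0,0,0],[0,0,0,0]]' >/dev/null; python3 s.py; done
```

```text
t 20.18 pos [721.3  -7.   83.1] yaw 79.6 clamp xy -125.0 0.3 F [ 4.25 -1.23 -3.25] Fclamp -4.4 grip 0.004 q [ 0.04  0.75 -0.1   1.46  0.09  0.93  1.3 ] tilt -1.0
t 20.55 pos [720.4  -6.8  83.1] yaw 79.6 clamp xy -124.1 0.3 F [ 5.42 -1.15 -3.49] Fclamp -5.54 grip 0.005 q [ 0.04  0.75 -0.1   1.47  0.09  0.93  1.3 ] tilt -1.0
t 20.93 pos [719.5  -6.6  83.1] yaw 79.6 clamp xy -123.2 0.3 F [ 5.54 -1.1  -3.77] Fclamp -5.65 grip 0.006 q [ 0.04  0.75 -0.1   1.47  0.09  0.93  1.3 ] tilt -1.0
t 21.3 pos [718.7  -6.5  83.1] yaw 79.6 clamp xy -122.4 0.3 F [ 5.02 -0.45 -4.92] Fclamp -5.02 grip 0.007 q [ 0.04  0.74 -0.1   1.47  0.09  0.93  1.3 ] tilt -1.0
t 21.68 pos [717.8  -6.3  83.1] yaw 79.6 clamp xy -121.5 0.3 F [ 7.49 -1.12 -4.8 ] Fclamp -7.57 grip 0.002 q [ 0.04  0.74 -0.1   1.48  0.09  0.92  1.3 ] tilt -1.0
t 22.05 pos [717.   -6.2  83.1] yaw 79.6 clamp xy -120.6 0.3 F [ 7.04 -0.7  -4.48] Fclamp -7.05 grip 0.008 q [ 0.04  0.74 -0.1   1.48  0.09  0.92  1.3 ] tilt -1.0
```

```bash
for i in 1 2; do python3 -m crank '[[-0.12,0.02,0,0],[0,0,0,0],[0,0,0,0]]' >/dev/null; python3 s.py; done; cat > gap.py <<'E'
from h import *; import jaw
S=[]
for i in range(6):
    p,d,m=cam("top"); P=grid(m,d); q=P[...,:2]-jaw.o; cx=q@jaw.ex; cy=q@jaw.ey; Z=P[...,2]; s=arm.state(); S.append(s["wrist_force"][:2]@jaw.ex)
    k=(abs(cy)<20)&(abs(cy)>7)
    a=k&(Z>53)&(Z<67)&(cx>5)&(cx<36); b=k&(Z>48)&(Z<61)&(cx>36)&(cx<56)
    c=k&(Z>50)&(Z<61)&(cx>56)&(cx<96)
    print("plate mean",cx[a].mean().round(1),a.sum(),np.percentile(cx[a],[3,97]).round(1),"pad+",np.percentile(cx[b],2).round(1),"holder 56+ mean",cx[c].mean().round(1))
print("Fx mean",np.mean(S),np.std(S))
save("g"+str(round(s["t"]*100)),cv2.resize(p[190:260,245:300],None,fx=8,fy=8,interpolation=cv2.INTER_CUBIC))
E
python3 gap.py; python3 jaw.py|grep now; ls pics
```

```text
t 22.43 pos [715.9  -5.9  83.2] yaw 79.6 clamp xy -119.6 0.3 F [ 6.79  0.1  -5.8 ] Fclamp -6.66 grip 0.003 q [ 0.04  0.74 -0.1   1.48  0.09  0.92  1.3 ] tilt -1.0
t 22.8 pos [714.9  -5.8  83.2] yaw 79.6 clamp xy -118.5 0.3 F [ 8.38 -0.55 -5.6 ] Fclamp -8.34 grip 0.002 q [ 0.04  0.74 -0.1   1.49  0.09  0.92  1.3 ] tilt -1.0
plate mean 23.1 18 [17.7 28.7] pad+ 40.8 holder 56+ mean 77.5
plate mean 22.9 18 [18.1 27.9] pad+ 40.4 holder 56+ mean 76.7
plate mean 22.6 18 [17.8 28.3] pad+ 40.1 holder 56+ mean 76.5
plate mean 23.1 19 [17.8 28.8] pad+ 40.1 holder 56+ mean 77.2
plate mean 22.7 18 [17.2 28.2] pad+ 40.2 holder 56+ mean 77.1
plate mean 23.0 18 [17.5 28.4] pad+ 40.8 holder 56+ mean 77.2
Fx mean -8.013523269735705 0.5393076485034596
now top {15: 1, 18: 5, 21: 4, 24: 5, 27: 3, 39: 4, 42: 4, 45: 4, 48: 6, 51: 6, 54: 6, 57: 7, 60: 7, 63: 6, 66: 8, 69: 8, 72: 7, 75: 7, 78: 10, 81: 8, 84: 8, 87: 7, 90: 9, 93: 9, 96: 5, 99: 7, 102: 10, 105: 9, 108: 9, 111: 8, 114: 11, 117: 9, 120: 8}
now scene {12: 2, 15: 5, 18: 4, 21: 10, 24: 2, 27: 1, 36: 8, 39: 7, 42: 5, 45: 5, 48: 4, 51: 6, 54: 8, 57: 9, 60: 1, 63: 8, 66: 2, 69: 7, 72: 4, 75: 6, 78: 5, 81: 6, 84: 2, 87: 12, 90: 3, 93: 4, 96: 12, 99: 12, 102: 7, 105: 7, 108: 5, 111: 4, 114: 10, 117: 5, 120: 3}
crop.png
g2310.png
s1.png
s3.png
scene0.png
t2.png
t3.png
top0.png
```

Kinematics puts the pad at about 4.7 mm, force at about 5.5 and depth at about 4. I'll push 1.2 mm more and check.

```bash
python3 -m crank '[[-0.07,0.01,0,0],[-0.07,0.01,0,0],[0,0,0,0],[0,0,0,0],[0,0,0,0],[0,0,0,0]]' >/dev/null; python3 s.py; python3 gap.py; python3 s.py
python3 - <<'E'
from h import *; import jaw
d=np.load("top0.npz")["d"]; P=grid(arm.camera_model("top"),d); q=P[...,:2]-jaw.o; cx=q@jaw.ex; cy=q@jaw.ey; Z=P[...,2]
for lo,hi in((-20,20),(7,20),(-20,-7)):
  a=(cy>lo)&(cy<hi)&(abs(cy)>7)&(Z>53)&(Z<67)&(cx>-45)&(cx<-14); print("start plate",cx[a].mean(),a.sum())
E
mv pics/g2[3-9]*.png /tmp 2>/dev/null; cp /tmp/g2[4-9]*.png pics/last.png; ls pics
```

```text
t 23.95 pos [713.8  -5.6  83.2] yaw 79.6 clamp xy -117.4 0.3 F [ 8.15 -0.54 -6.12] Fclamp -8.11 grip 0.006 q [ 0.04  0.73 -0.1   1.49  0.09  0.92  1.3 ] tilt -1.0
plate mean 24.0 20 [17.7 29.6] pad+ 40.1 holder 56+ mean 76.5
plate mean 24.3 20 [18.  29.6] pad+ 40.6 holder 56+ mean 77.5
plate mean 23.3 20 [17.7 29. ] pad+ 40.8 holder 56+ mean 76.6
plate mean 23.7 18 [17.8 29.5] pad+ 40.1 holder 56+ mean 77.0
plate mean 24.3 21 [17.8 29.9] pad+ 40.2 holder 56+ mean 77.1
plate mean 24.4 21 [18.2 29.7] pad+ 40.3 holder 56+ mean 77.0
Fx mean -8.646383859901185 0.5967758218632255
t 24.25 pos [713.8  -5.6  83.2] yaw 79.6 clamp xy -117.4 0.3 F [ 8.07 -1.59 -6.41] Fclamp -8.22 grip 0.008 q [ 0.04  0.73 -0.1   1.49  0.09  0.92  1.3 ] tilt -1.0
start plate -26.57897380097652 40
start plate -26.738187731875836 19
start plate -26.434923101591412 21
crop.png
last.png
s1.png
s3.png
scene0.png
t2.png
t3.png
top0.png
```

View pics/last.png

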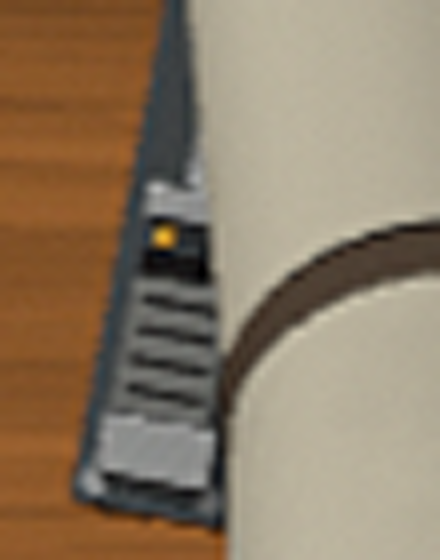

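The pad's dark plate at (175,260) sits flush on the holder, and the holder touches the fixed jaw block. The sprung gap behind the pad has clearly narrowed. Kinematics gives about 5.8 mm, force about 6.1 and depth about 4.6, so I'm handing in.

```bash
python3 -c "
from station import arm
print(arm.close_job())"
```

```text
the job is handed in; nothing more can be done
None
```

The holder is standing upright on the clamp bed against the fixed jaw, with its long sides along the bar. I let go of it and pumped the trigger with the closed fingers: three full pumps, then a held partial squeeze at about 12.3 mm. I handed the job in at about 24 s with the trigger still squeezed.

**Pad travel:** the last checks put it close to the 6 mm target, well under 11 mm, though they did not fully agree:

| Check | Pad travel |
|---|---|
| Trigger kinematics | about 5.8 mm |
| Push force (about 2.7 N above the free pump) | about 6.1 mm |
| Camera depth (coarse, the arm hides part of the jaw) | about 4.6 mm |

**Holder:** I set it down about 1.3 mm short of the fixed jaw, and the pad pushed it up to the jaw. The last picture shows no gap there, with the pad flat on its other end.

**Bystanders and forces:** no move went near the other items, but I did not re-measure their positions at the end. The highest wrist force I read was about 17 N, while setting the holder on the bed.

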